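Load the axle pins, flip the catch, hold the keeper lever

TASK

Put the two steel axle pins standing on the mat into the holding fixture, each upright and fully home in the bore that fits it. Then flip the upright safety catch over sideways, away from the bores, so that it lies flat clear of the lever, and only after that pull the ball-ended lever forward to its stop with the gripper. Finish while still holding the lever there against its spring, with the catch left down and the wheel, cup and bottle left alone.

Things in the scene. Friction and masses are not known exactly. Their poses are not given: they have to be found in the camera images.
- fixture: fixture bolted to the bench, base a dark steel plate 240 x 300 x 12 mm. Origin: centre of the base's underside; x points away from the robot side, y to the fixture's left, z up. Front left: aluminium block, 55 x 135 mm, centre at x = -45, y = 62 mm, top 50 mm above the bench, with two upright bores 72 mm apart. Right side (y = -90 mm): the lever and, just in front of it, the catch
- keeper_edge (a point): middle of the front edge of the flat steel keeper plate, 86 to 93 mm above the bench and 112 mm wide, on a dark tower (top 94 mm) behind the block. It starts 37 mm behind the bore line; the lever moves it 56 mm forward over the seated pins, clearing them by 4 mm. A thin arm joins it to the lever's stem, 97 to 105 mm above the bench
- bore_large (a point): centre of the mouth of the large bore, on the block's top face, at (-45, 98, 50) mm in the fixture's frame: a 22 mm hole, 38 mm deep
- bore_small (a point): centre of the mouth of the small bore, on the block's top face, at (-45, 26, 50) mm in the fixture's frame: a 16 mm hole, 38 mm deep
- pin_large: plain round steel axle pin, 20 mm diameter, 70 mm tall, 0.12 to 0.22 kg, standing upright and loose on the black mat; origin: centre of its underside. Belongs in the large bore, where it stands 32 mm out of the block
- pin_small: plain round steel axle pin, 14 mm diameter, 70 mm tall, 0.06 to 0.11 kg, standing upright and loose on the black mat; origin: centre of its underside. Belongs in the small bore, where it stands 32 mm out of the block
- mat: black rubber mat 220 x 140 x 4 mm, fixed flat on the bench to the robot's left; the two pins stand on it about 100 mm apart, either one nearer the robot. Origin: centre of its underside
- catch (a joint): safety catch hinge (rad), axis along the fixture's x. 0: upright (leaning 0.12 rad towards the bores), standing in the lever's way; 1.6: lying flat, tipped over to the fixture's right (-y), clear of the lever. It is light: once pushed past about 0.3 rad it falls over by itself under its own weight and stays down; let go before that it falls back upright
- catch_pivot (a point): fixed point on the catch's hinge line, 36 mm above the bench, at (12, -90, 36) mm in the fixture's frame
- catch_tip (a point): point on the axis of the catch's thumb roll, 14 mm from its front end, 117 mm above the bench when upright. The steel roll (14 mm diameter, 66 mm long, along the fixture's x) is its free end, 82 mm from the hinge line, on a blade 22 mm wide and 8 mm thick; a small plate at its rear end bars the lever. A push on the roll to -y tips it; 70 mm of free space lie between it and the block
- lever (a joint): lever hinge (rad), axis along the fixture's y. 0: at rest, leaning 0.35 rad back, away from the robot side; 0.8: at its stop, leaning 0.45 rad forward, to the fixture's -x. A spring returns it to 0 if let go (about 3 N at the knob at the start of the pull, 6 to 7 N at the stop). With the catch upright it is blocked after about 0.1 rad
- lever_pivot (a point): fixed point on the lever's hinge line, 20 mm above the bench, at (30, -90, 20) mm in the fixture's frame
- lever_knob (a point): centre of the lever's black ball knob, 32 mm diameter, 145 mm from the pivot along a 12 mm steel stem; at rest 156 mm above the bench, 151 mm at the stop. A knob pinched along the fixture's y with the fingers pointing down turns freely between the pads during the pull
- wheel: bystander, to be left alone: turned aluminium spool-shaped grinder wheel, 72 mm across, 38 mm tall, lying flat on the bench beyond the mat. Origin: centre of its underside
- cup: bystander, to be left alone: open yellow plastic cup, 76 mm across, 70 mm tall, on the bench to the right. Origin: centre of its underside
- oil: bystander, to be left alone: grey plastic bottle with black cap, 52 mm across, 130 mm tall, on the bench to the right. Origin: centre of its underside
Things that resemble listed ones, but are neither listed nor needed, are in the scene too. What is shaped like the pin_large but green or purple is not meant.

How it is judged:
On the way, in this order (a step that is already met when the one before it is completed fails the run):
1. both pins are fully home in their own bores and released (horizontal distance between pin_large and bore_large below 0.004 m and z of pin_large in the frame of bore_large below -0.034 m and angle between each of pin_large, pin_small's own z axis and vertical below 0.1 rad and horizontal distance between pin_small and bore_small below 0.004 m and z of pin_small in the frame of bore_small below -0.034 m and contact force between the fingers and pin_large below 0.1 N and contact force between the fingers and pin_small below 0.1 N), for 0.2 s.
2. the catch lies flipped over, the lever not yet pulled (value of joint catch above 1.3 rad and value of joint lever below 0.2 rad), for 0.2 s.
3. the fingers have pulled the lever to its stop (value of joint lever above 0.7 rad and contact force between the fingers and lever above 2 N), for 0.2 s.
At the end, for the whole second after the job is handed in: Each pin upright (0.1 rad) in its own bore, within 4 mm of its centre and 34 mm or more below its mouth; catch down (above 1.3 rad); lever held still by the fingers at its stop (above 0.7 rad, under 0.1 rad/s, over 2 N) at the end and the second after (all of step 3 and horizontal distance between pin_large and bore_large below 0.004 m and z of pin_large in the frame of bore_large below -0.034 m and angle between each of pin_large, pin_small's own z axis and vertical below 0.1 rad and horizontal distance between pin_small and bore_small below 0.004 m and z of pin_small in the frame of bore_small below -0.034 m and value of joint catch above 1.3 rad and velocity of joint lever between -0.1 and 0.1 rad/s); the arm keeps its last pose, push and grip.
It fails at once if the lever is forced while the catch still guards it (value of joint lever above 0.25 rad and value of joint catch below 1 rad).
It fails at once if the wheel is shifted more than 30 mm or tipped (distance of wheel from where it was at the start of the episode above 0.03 m or angle between wheel's own z axis and vertical above 0.3 rad).
It fails at once if the cup is shifted more than 30 mm or tipped (distance of cup from where it was at the start of the episode above 0.03 m or angle between cup's own z axis and vertical above 0.3 rad).
It fails at once if the oil is shifted more than 30 mm or tipped (distance of oil from where it was at the start of the episode above 0.03 m or angle between oil's own z axis and vertical above 0.3 rad).
It also fails if it takes over 72 s, if anything falls off the work surface, if the arm or the gripper's body presses on something with over 40 N, if the wrist force passes 120 N, or if a joint passes its speed limit or range.

ROBOT

A 6-joint arm with a two-finger parallel gripper is mounted at the origin on the work surface. World frame = base frame: x ahead of the robot, y to its left, z up, the work surface at z = 0. Lengths are in m, angles in rad, forces in N, time in s.
With the tool pointing down it reaches from about 0.375 to 0.9 m from the base axis. Payload 3.1 kg.
Tool frame: the origin (TCP) lies between the finger pads; the fingertips stand 14 mm ahead of it and the grasp point (between the pads) lies 5 mm behind it; z points along the fingers, y is the line along which they close (so a half turn about z gives the same grasp; the last joint's range is limited). The gripper opens to 85 mm and grips with 20 to 120 N. Pads are 22 mm wide; open, the fingers measure 114 mm over their backs; the gripper's body (76 mm by 85 mm) begins 54 mm behind the grasp point. The pads swing forward as they close: fully open they stand 13 mm farther back than shut.
Start: joints at [1.03, 0.527, 1.433, -0, 1.181, -0.178], TCP at [0.221, 0.585, 0.245] pointing down, gripper open.
Joint ranges: [-3.08, 3.08], [-0.75, 2.2], [0.22, 2.44], [-1.43, 4.57], [0, 2.65], [-2.85, 2.85]. Speed limits (rad/s): [2.79, 2.79, 3.14, 3.14, 3.14, 3.14].

INTERFACE

Orientations are given as a unit quaternion [w, x, y, z].
In Python, from cell import manip, snapshot, camera_info, cut_out, landmark_of gives the robot as it stands. The module is installed in compiled form; this text tells all that it offers.
- The arm moves only by the tool send_rows, never from a script. Its argument "rows" is a list of rows, each an object of numbers: "x", "y", "z": the shift along the world's x, y, z in units of 60 mm (1.0 is 60 mm); "twist": the turn about the world's z in degrees. In form: [{"x": .., "y": .., "z": .., "twist": ..}, ...]. A call has 1 to 12 rows; each row shifts and turns the commanded pose from where the row before left it; what a row does not reach is not made up. A row lasts 1/8 s, in which the tool goes at most 62.5 mm and 10.7 degrees, less where a joint would pass 70% of its speed; a pose out of reach is approached as far as the arm can. A call is refused whole if a number of a shift passes 1 or a number of a turn 10.7, either way. A call with a gripper value outside its range is refused whole. "grip" is the finger opening in mm, from 0 to 85.4, set as the call begins (left out, the last holds). The fingers move at their own pace and stop on an object; the grip force is fixed at half the most. Time passes only in rows, so rows that do not move let the fingers close. It gives the time, the measured TCP pose, the force, the opening and the grip force at its end, in the units of the state.
- manip.get_state(): the state, without advancing time (a new reading comes with each control period).
- snapshot(name): name is "scene" or "side" or "wrist"; returns (picture, depth): 420x560x3 uint8, red, green, blue; 420x560 float32, m along the optical axis (not along the pixel's ray), 0 where there is no reading.
- camera_info(name): a dict with "fx", "fy", "cx", "cy" (pixels), "world_from_camera" (4x4, takes a point from camera to world coordinates). Camera axes: x right, y down, z forward; pixel columns grow to the right and rows downward; lengths in m; the calibration is good to about 2 mm. A picture is of the moment at which its call begins: read the wrist's pose just before it. camera_info takes no time and is no camera call; for the wrist camera it gives the pose at the moment of the call.
- manip.sign_off(): hands the job in; it is judged then, once.
Trained networks look in the newest picture that a camera, given by its name, has taken for a name from the list of things; names that differ only in an ending like _2 or _b are one class to them, and where a whole thing is asked for, a point or a joint stands for the part that bears it (a point fixed in the world has none). Each returns a list of dicts, best first, with "confidence" (0 to 1); they miss things now and then, are a little off and sometimes report something else, mostly with a low value. They report only what shows in the picture. A call takes as long as a camera call. They do not tell look-alikes from the thing itself.
- cut_out(camera, target): "pixels" (420x560 bool, what is visible of it).
- landmark_of(camera, target): "position" ([x, y, z] in m, in world coordinates, good to about 4 mm: a listed point, or the origin of a listed thing).
The state is a dict: "time_s": time; "qpos": joint angles; "qvel": joint speeds; "joint_efforts": joint torques, N m; "tcp_pos": TCP position; "orientation": TCP orientation; "force": force on the tool from outside, world axes, zero at the start; "ft_torque": the same for the moment, N m; "grip_width": finger opening in m; "gripper_force": force on a finger pad.
Only numpy, scipy, OpenCV 4.12 (cv2) and the standard library are available. Lean on these libraries where they do the work, as an engineer would, in place of code of your own. Each camera call takes 0.05 s, during which the arm holds its last target. There are 200 camera calls.

## Working session

There is one attempt and no reset: what is moved stays moved. The work goes in short steps, Python scripts to look and compute and a tool call to move; the robot and the scene stay as the last step left them, time stands still between calls to the robot, and variables do not carry over. Pictures are saved under pics/ and viewed, at most 10 in all, crops included, and the job is handed in when it is done.

Besides the shell and the picture viewer there is one more tool, called after "Call:" as name([rows], argument=value, ...), one row to a line, values as JSON. send_rows: Moves the arm, as the interface text tells. Its arguments: {"type":"object","properties":{"rows":{"type":"array","items":{"type":"object","properties":{"x":{"type":"number"},"y":{"type":"number"},"z":{"type":"number"},"twist":{"type":"number"}}}},"grip":{"type":"number"}},"required":["rows"]}

```bash
mkdir -p pics
cat > h.py <<'E'
import numpy as np, cv2
from cell import manip, snapshot, camera_info, cut_out, landmark_of
def save(n,p,crop=None,s=1):
    if crop: p=p[crop[1]:crop[3],crop[0]:crop[2]]
    cv2.imwrite('pics/'+n+'.png',cv2.cvtColor(cv2.resize(p,None,fx=s,fy=s,interpolation=cv2.INTER_CUBIC),cv2.COLOR_RGB2BGR))
def pts(cam,d,m):
    c=camera_info(cam);v,u=np.nonzero(m&(d>0));z=d[v,u]
    P=np.c_[(u-c['cx'])/c['fx']*z,(v-c['cy'])/c['fy']*z,z,np.ones(len(z))]
    return (P@np.array(c['world_from_camera']).T)[:,:3]
def px(cam,p):
    c=camera_info(cam);q=np.linalg.inv(c['world_from_camera'])@np.r_[p,1]
    return (np.array([c['fx']*q[0]/q[2]+c['cx'],c['fy']*q[1]/q[2]+c['cy']])).round(0)
E
python3 - <<'E'
from h import *
np.set_printoptions(precision=4,suppress=True)
ims=[]
for c in ["scene","side"]:
    p,d=snapshot(c);save(c+'0',p);np.savez(c+'0',p=p,d=d)
    for t in ["fixture","pin_large","pin_small","bore_large","bore_small","catch_tip","catch_pivot","lever_knob","lever_pivot","keeper_edge","wheel","cup","oil","mat"]:
        for r in landmark_of(c,t)[:4]: print(c,t,round(r['confidence'],2),np.array(r['position']),px(c,r['position']))
print(manip.get_state())
E
```

```text
scene fixture 0.92 [ 0.5105 -0.0708 -0.001 ] [249. 225.]
scene fixture 0.43 [ 0.4659 -0.0495  0.0499] [266. 205.]
scene fixture 0.17 [0.3958 0.3294 0.0008] [409. 270.]
scene pin_large 0.7 [ 0.3999  0.3271 -0.0024] [407. 272.]
scene pin_large 0.56 [ 0.385   0.4331 -0.0031] [451. 290.]
scene pin_large 0.47 [0.2696 0.305  0.0048] [424. 231.]
scene pin_small 0.54 [0.5004 0.279  0.0055] [370. 289.]
scene pin_small 0.2 [ 0.5621 -0.4088 -0.0005] [142. 180.]
scene bore_large 0.7 [0.4679 0.0129 0.0487] [285. 217.]
scene catch_tip 0.7 [ 0.5021 -0.1611  0.1181] [221. 176.]
scene catch_pivot 0.69 [ 0.519  -0.1718  0.0352] [216. 200.]
scene lever_pivot 0.63 [ 0.5363 -0.1672  0.0202] [214. 209.]
scene keeper_edge 0.98 [ 0.5058 -0.0172  0.093 ] [266. 209.]
scene wheel 0.93 [0.6607 0.2707 0.003 ] [329. 339.]
scene wheel 0.66 [ 0.4992 -0.1585  0.1188] [222. 175.]
scene cup 0.76 [ 0.5594 -0.4083  0.0032] [143. 179.]
scene cup 0.18 [0.4984 0.2789 0.0028] [370. 289.]
scene oil 0.64 [ 0.4149 -0.3571 -0.0028] [192. 159.]
scene mat 0.7 [ 0.4426  0.3008 -0.0012] [389. 278.]
side fixture 0.76 [ 0.5106 -0.076
[... 832 characters left out ...]
wheel 0.66 [0.6544 0.266  0.0017] [191. 301.]
side cup 0.65 [ 0.5603 -0.4041  0.0011] [259. 176.]
side oil 0.76 [ 0.4081 -0.3588 -0.0043] [298. 183.]
side mat 0.72 [ 0.4477  0.3044 -0.001 ] [278. 317.]
{'time_s': 1.5, 'qpos': array([ 1.0305,  0.5275,  1.4327,  0.    ,  1.1814, -0.1785]), 'qvel': array([ 0.0002, -0.0002, -0.0009, -0.0023, -0.    ,  0.0007]), 'joint_efforts': array([  0.0003, -44.2315, -17.8417,  -0.0002,   0.0008,   0.    ]), 'tcp_pos': array([0.2212, 0.5845, 0.2453]), 'orientation': array([-0.    ,  0.1799,  0.9837, -0.    ]), 'force': array([-0.0644,  0.1815,  0.0614]), 'ft_torque': array([-0.0099,  0.0058, -0.0173]), 'gripper_force': 0.0, 'grip_width': 0.08562004749455117}
```

View images.

Run:
```python
from h import *
np.set_printoptions(precision=4,suppress=True)
s=np.load('scene0.npz');save('crop_scene',s['p'],(130,110,490,380),2.2)
s=np.load('side0.npz');save('crop_side',s['p'],(170,140,410,400),2.3)
# rigid fit of the fixture
F=np.array([[0,0,0],[-45,98,50],[12,-90,36],[30,-90,20],[-8,62,90],[0,0,0],[-45,98,50],[-45,26,50],[12,-90,36],[30,-90,20],[-8,62,90],[30-49.7+49.7*2-99.4+49.7,-90,156]])/1e3
W=np.array([[.5105,-.0708],[.4679,.0129],[.519,-.1718],[.5363,-.1672],[.5058,-.0172],[.5106,-.0762],[.4703,.0207],[.461,-.0508],[.5226,-.1692],[.5409,-.1681],[.5006,-.0136],[.59,-.174]])
F[-1,0]=.03+.145*np.sin(.35)
f=F[:,:2];fm=f.mean(0);wm=W.mean(0);a=(f-fm);b=(W-wm)
th=np.arctan2((a[:,0]*b[:,1]-a[:,1]*b[:,0]).sum(),(a*b).sum());R=np.array([[np.cos(th),-np.sin(th)],[np.sin(th),np.cos(th)]])
t=wm-R@fm;print('yaw',np.degrees(th),'t',t);print((b-a@R.T)*1e3)
for c in ["scene","side"]:
    d=np.load(c+'0.npz')['d'];P=pts(c,d,d>0)
    Q=P[(abs(P[:,2]-.05)<.003)&(np.hypot(*(P[:,:2]-(t+R@[-.045,.062])).T)<.09)]
    r=cv2.minAreaRect((Q[:,:2]*1e3).astype(np.float32));print(c,len(Q),r)
    M=P[(abs(P[:,2]-.036)<.03)&(P[:,2]>.02)&(abs(P[:,0]-.45)<.12)&(abs(P[:,1]-.3)<.14)]
    for q in [(.4,.329),(.50,.28),(.383,.433),(.267,.304)]:
        B=P[(np.hypot(P[:,0]-q[0],P[:,1]-q[1])<.025)&(P[:,2]>.015)]
        T=B[B[:,2]>B[:,2].max()-.004];print(q,len(B),B[:,2].max(),T.mean(0),T[:,:2].min(0),T[:,:2].max(0),B[:,:2].min(0),B[:,:2].max(0))
```

```text
yaw -1.1215447033816661 t [ 0.5104 -0.0784]
[[ 0.0985  7.6226]
 [ 0.5717 -7.5394]
 [-1.6376 -3.1598]
 [-2.3341  1.7925]
 [ 2.1834 -0.9221]
 [ 0.1985  2.2226]
 [ 2.9717  0.2606]
 [-4.919   0.7468]
 [ 1.9624 -0.5598]
 [ 2.2659  0.8925]
 [-3.0166  2.6779]
 [ 1.6552 -4.0343]]
scene 410 ((470.56256103515625, -14.696151733398438), (137.04905700683594, 56.25139617919922), 87.7289047241211)
(0.4, 0.329) 170 0.07638657252216308 [0.4019 0.3274 0.0737] [0.3963 0.3194] [0.4113 0.333 ] [0.3892 0.3168] [0.4139 0.3361]
(0.5, 0.28) 111 0.07562679453020194 [0.503  0.2786 0.0734] [0.4958 0.2719] [0.5089 0.2842] [0.4936 0.2715] [0.5112 0.2851]
(0.383, 0.433) 174 0.07134445019561664 [0.3856 0.4333 0.0689] [0.3756 0.4238] [0.3955 0.4417] [0.3721 0.4233] [0.3955 0.4433]
(0.267, 0.304) 154 0.07268295898704247 [0.2721 0.3056 0.0697] [0.2645 0.2995] [0.2834 0.3138] [0.26   0.2953] [0.2834 0.3157]
side 484 ((482.2958068847656, -15.816123962402344), (137.1859130859375, 87.28606414794922), 85.8993148803711)
(0.4, 0.329) 233 0.0763392110537322 [0.3995 0.3265 0.0745] [0.3901 0.3171] [0.4089 0.3373] [0.3898 0.3149] [0.4089 0.3379]
(0.5, 0.28) 145 0.07725305796939608 [0.4998 0.2776 0.0745] [0.4933 0.2718] [0.5066 0.285 ] [0.4933 0.2718] [0.5069 0.2858]
(0.383, 0.433) 284 0.07185349041876987 [0.3823 0.4334 0.07  ] [0.3738 0.4224] [0.3906 0.444 ] [0.372  0.4224] [0.392 0.444]
(0.267, 0.304) 225 0.07246801671343273 [0.2687 0.3064 0.0705] [0.2604 0.296 ] [0.2783 0.3162] [0.2587 0.296 ] [0.2786 0.3172]
```

View pics/crop_scene.png

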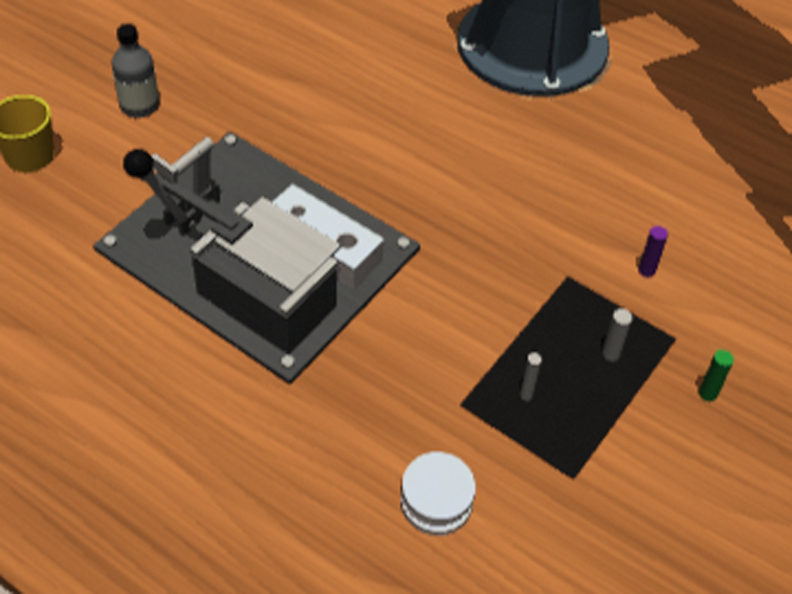

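View pics/crop_side.png

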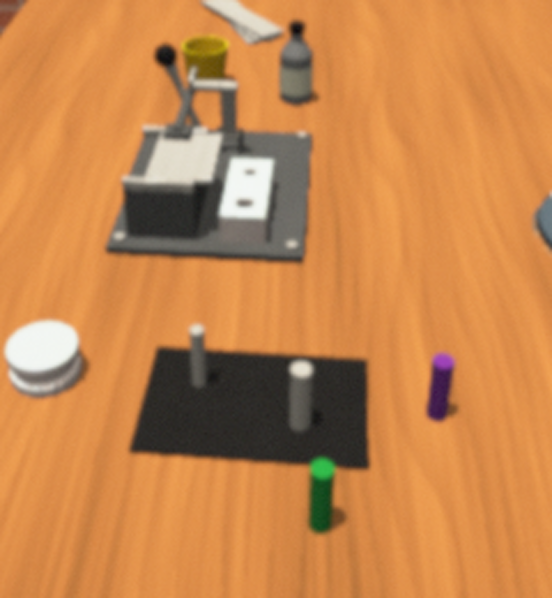

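The steel pins on the mat are pin_large at scene px (410,262) (wider) and pin_small at (371,280) (thinner). Two pin shapes are off the mat, green at (454,280) and purple at (427,224), and neither is meant. The side crop shows the same four things. Next I move above pin_large and check with the wrist camera.

Call:
send_rows([
  {"x":0.6,"y":-0.86,"z":-0.1,"twist":4},
  {"x":0.6,"y":-0.86,"z":-0.2,"twist":4},
  {"x":0.6,"y":-0.86,"z":-0.2,"twist":4},
  {"x":0.6,"y":-0.86,"z":-0.2,"twist":4},
  {"x":0.6,"y":-0.86,"z":-0.2,"twist":2.7},
  {"x":0},
  {"x":0},
  {"x":0},
], grip=60)

```text
invalid input at $.rows[5]: expected keys x, y, z, twist
```

Run:
```python
from h import *
np.set_printoptions(precision=4,suppress=True)
s=manip.get_state();print(s['tcp_pos'],s['orientation'],s['qpos'])
p,d=snapshot('wrist');save('w1',p)
c=camera_info('wrist');print(c['world_from_camera'],c['fx'])
P=pts('wrist',d,d>0)
for q in [(.4,.328),(.50,.28)]:
    B=P[(np.hypot(P[:,0]-q[0],P[:,1]-q[1])<.02)&(P[:,2]>.062)]
    if len(B): print(len(B),B[:,2].max(),B[:,:2].mean(0),cv2.minEnclosingCircle((B[:,:2]*1e3).astype(np.float32)))
for t in ['pin_large','pin_small']:
    for r in landmark_of('wrist',t): print(t,r['confidence'],np.array(r['position']))
```

```text
[0.2212 0.5845 0.2453] [-0.      0.1799  0.9837 -0.    ] [ 1.0305  0.5275  1.4327  0.      1.1814 -0.1785]
[[ 0.353   0.8986  0.2607  0.1547]
 [ 0.9356 -0.3392 -0.0976  0.6096]
 [ 0.0007  0.2783 -0.9605  0.3729]
 [ 0.      0.      0.      1.    ]] 336.86923239000294
pin_large 0.95 [ 0.3831  0.4323 -0.0008]
pin_large 0.86 [ 0.2674  0.3079 -0.0018]
```

View pics/w1.png

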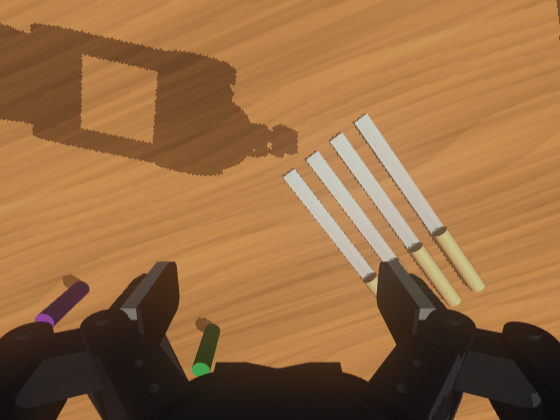

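The move was refused because each row needs all four keys, so the picture is from the start pose. It shows four file-like tools on the bench, with the green pin at (205,350) and the purple at (60,305). I resend with full rows.

Call:
send_rows([
  {"x":0.6,"y":-0.86,"z":-0.1,"twist":4},
  {"x":0.6,"y":-0.86,"z":-0.2,"twist":4},
  {"x":0.6,"y":-0.86,"z":-0.2,"twist":4},
  {"x":0.6,"y":-0.86,"z":-0.2,"twist":4},
  {"x":0.6,"y":-0.86,"z":-0.2,"twist":2.7},
  {"x":0,"y":0,"z":0,"twist":0},
  {"x":0,"y":0,"z":0,"twist":0},
  {"x":0,"y":0,"z":0,"twist":0},
], grip=60)

```text
time_s: 2.65
tcp_pos: [0.3966, 0.3333, 0.1929]
orientation: [0.0, 0.017, 1.0, 0.0]
force: [0.7, -0.3, -0.7]
grip_width: 0.0599
gripper_force: 0.0
```

```bash
cat >> h.py <<'E'
np.set_printoptions(precision=4,suppress=True)
def st():
    s=manip.get_state();o=s['orientation'];print('t',s['time_s'],s['tcp_pos'],'yaw_y',np.degrees(np.arctan2(2*o[2]**2-1,2*o[1]*o[2])),s['grip_width'],s['force'])
E
python3 - <<'E'
from h import *
st()
p,d=snapshot('wrist');save('w2',p)
print(px('wrist',[.4,.327,.074]))
P=pts('wrist',d,d>0)
for q in [(.4,.328),(.50,.28)]:
    B=P[(np.hypot(P[:,0]-q[0],P[:,1]-q[1])<.02)&(P[:,2]>.062)]
    if len(B): print(len(B),B[:,2].max(),B[:,:2].mean(0),cv2.minEnclosingCircle((B[:,:2]*1e3).astype(np.float32)))
for t in ['pin_large','pin_small']:
    for r in landmark_of('wrist',t): print(t,r['confidence'],np.array(r['position']))
E
```

```text
t 2.65 [0.3966 0.3333 0.1929] yaw_y 88.0770267974497 0.05992830027539751 [ 0.6652 -0.3017 -0.685 ]
[269. 210.]
6016 0.2684868597921923 [0.3865 0.3305] ((394.3851013183594, 329.67547607421875), 15.452669143676758)
295 0.07428424856769877 [0.4978 0.2789] ((499.77886962890625, 278.3205261230469), 7.660332679748535)
pin_large 0.88 [ 0.3836  0.4329 -0.0006]
pin_large 0.66 [0.4003 0.3261 0.0026]
pin_large 0.65 [ 0.2647  0.305  -0.0046]
pin_small 0.92 [0.4996 0.2771 0.004 ]
```

Run:
```python
from h import *
st()
p,d=snapshot('wrist')
P=pts('wrist',d,d>0)
for q in [(.4,.327),(.50,.28)]:
  for zz in (.03,.068):
    B=P[(np.hypot(P[:,0]-q[0],P[:,1]-q[1])<.018)&(P[:,2]>zz)&(P[:,2]<.08)]
    if len(B): print(len(B),B[:,2].max(),np.median(B[:,2]),B[:,:2].mean(0),cv2.minEnclosingCircle((B[:,:2]*1e3).astype(np.float32)))
```

```text
t 2.8 [0.3965 0.3333 0.1928] yaw_y 88.11184286137035 0.05981621853548376 [-0.3175  0.3863 -0.1308]
765 0.07513203929459597 0.07229612090147575 [0.3965 0.3266] ((399.29937744140625, 326.386962890625), 10.09742259979248)
530 0.07513203929459597 0.07272984113972313 [0.3987 0.3263] ((399.32830810546875, 326.4783630371094), 10.0419921875)
590 0.07418328811095365 0.061957757359487775 [0.4964 0.279 ] ((499.447509765625, 277.9359436035156), 7.40683650970459)
228 0.07418328811095365 0.07252072575658262 [0.4989 0.2783] ((499.53533935546875, 278.3489685058594), 7.383272171020508)
```

Call:
send_rows([
  {"x":0.045,"y":-0.115,"z":-0.18,"twist":0},
  {"x":0,"y":0,"z":-0.5,"twist":0},
  {"x":0,"y":0,"z":-0.5,"twist":0},
  {"x":0,"y":0,"z":-0.5,"twist":0},
  {"x":0,"y":0,"z":-0.5,"twist":0},
  {"x":0,"y":0,"z":0,"twist":0},
  {"x":0,"y":0,"z":0,"twist":0},
], grip=50)

```text
time_s: 3.72
tcp_pos: [0.4003, 0.3252, 0.062]
orientation: [0.0, 0.018, 1.0, 0.0]
force: [0.1, 0.4, 0.5]
grip_width: 0.0497
gripper_force: 0.0
```

Call:
send_rows([
  {"x":0,"y":0,"z":0,"twist":0},
  {"x":0,"y":0,"z":0,"twist":0},
  {"x":0,"y":0,"z":0,"twist":0},
  {"x":0,"y":0,"z":0,"twist":0},
  {"x":0,"y":0,"z":0,"twist":0},
], grip=10)

```text
time_s: 4.35
tcp_pos: [0.4007, 0.3256, 0.063]
orientation: [0.001, 0.018, 1.0, 0.001]
force: [0.1, -0.2, 5.5]
grip_width: 0.0184
gripper_force: 58.4
```

Call:
send_rows([
  {"x":0,"y":0,"z":0.5,"twist":0},
  {"x":0,"y":0,"z":0.8,"twist":0},
  {"x":0,"y":-0.4,"z":0.8,"twist":0},
  {"x":0,"y":-0.8,"z":0.2,"twist":0},
  {"x":0,"y":-0.8,"z":0,"twist":0},
  {"x":0,"y":-0.8,"z":0,"twist":0},
  {"x":0,"y":-0.8,"z":0,"twist":0},
  {"x":0,"y":-0.8,"z":0,"twist":0},
  {"x":0,"y":-0.8,"z":0,"twist":0},
  {"x":0,"y":-0.5,"z":0,"twist":0},
  {"x":0,"y":0,"z":0,"twist":0},
  {"x":0,"y":0,"z":0,"twist":0},
])

```text
time_s: 5.85
tcp_pos: [0.3995, -0.0163, 0.1997]
orientation: [-0.0, 0.018, 1.0, 0.0]
force: [0.5, 1.2, -1.6]
grip_width: 0.0179
gripper_force: 59.0
```

Run:
```python
from h import *
st()
p,d=snapshot('wrist');save('w3',p);np.savez('w3',p=p,d=d,T=camera_info('wrist')['world_from_camera'])
P=pts('wrist',d,d>0)
print(manip.get_state()['tcp_pos'])
Q=P[(abs(P[:,2]-.05)<.004)&(np.hypot(P[:,0]-.466,P[:,1]+.015)<.09)]
print(len(Q),np.median(Q[:,2]),cv2.minAreaRect((Q[:,:2]*1e3).astype(np.float32)))
for t in ["fixture","bore_large","bore_small","keeper_edge","catch_tip","lever_knob","catch_pivot"]:
    for r in landmark_of('wrist',t)[:2]: print(t,round(r['confidence'],2),np.array(r['position']),px('wrist',r['position']))
```

```text
t 5.85 [ 0.3995 -0.0163  0.1997] yaw_y 87.95099584166708 0.0179281244307047 [ 0.5435  1.2413 -1.5992]
[ 0.3995 -0.016   0.1997]
3211 0.04880739951416052 ((483.12579345703125, -15.161766052246094), (135.3792266845703, 86.74687957763672), 87.816162109375)
fixture 0.68 [ 0.5116 -0.0834 -0.0015] [219. 285.]
bore_large 0.82 [0.4702 0.0205 0.0542] [320. 272.]
bore_small 0.62 [ 0.4645 -0.0464  0.0484] [246. 265.]
keeper_edge 0.89 [ 0.5078 -0.0145  0.0904] [283. 334.]
lever_knob 0.66 [ 0.4665 -0.0511  0.0515] [241. 268.]
catch_pivot 0.77 [ 0.5196 -0.1674  0.0392] [128. 315.]
```

View pics/w3.png

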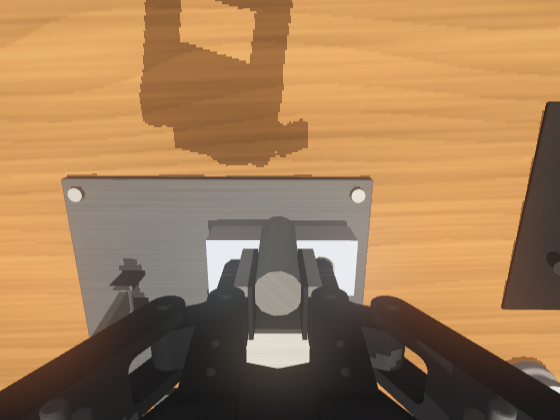

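The picture shows the pin in the fingers at (280,270), hiding the bores. Image up is towards the robot, so I back off to +x for a clear view of the block.

Call:
send_rows([
  {"x":0.7,"y":0,"z":0,"twist":0},
  {"x":0.8,"y":0,"z":0,"twist":0},
  {"x":0.7,"y":0,"z":0,"twist":0},
  {"x":0,"y":0,"z":0,"twist":0},
  {"x":0,"y":0,"z":0,"twist":0},
  {"x":0,"y":0,"z":0,"twist":0},
])

```text
time_s: 7.0
tcp_pos: [0.5304, -0.0164, 0.1994]
orientation: [-0.001, 0.018, 1.0, 0.0]
force: [-0.1, 0.0, -1.0]
grip_width: 0.0183
gripper_force: 59.0
```

Run:
```python
from h import *
st()
p,d=snapshot('wrist');save('w4',p);np.savez('w4',p=p,d=d)
P=pts('wrist',d,d>0)
Q=P[(abs(P[:,2]-.05)<.004)&(np.hypot(P[:,0]-.466,P[:,1]+.015)<.09)&(P[:,0]<.50)]
print(len(Q),np.median(Q[:,2]),cv2.minAreaRect((Q[:,:2]*1e3).astype(np.float32)))
for t in ["bore_large","bore_small","keeper_edge","catch_tip","catch_pivot"]:
    for r in landmark_of('wrist',t)[:2]: print(t,round(r['confidence'],2),np.array(r['position']),px('wrist',r['position']))
# dark discs in the bright block top
c=camera_info('wrist');T=np.array(c['world_from_camera'])
g=cv2.cvtColor(p,cv2.COLOR_RGB2GRAY);m=(g<140).astype(np.uint8)
n,l,s,cen=cv2.connectedComponentsWithStats(m)
for i in range(1,n):
    if 60<s[i,4]<3000:
        r=T[:3,:3]@[(cen[i][0]-c['cx'])/c['fx'],(cen[i][1]-c['cy'])/c['fy'],1];k=(.05-T[2,3])/r[2]
        print(s[i],cen[i],T[:3,3]+k*r)
```

```text
t 7.0 [ 0.5304 -0.0164  0.1994] yaw_y 87.97214646716458 0.018343642627610884 [-0.0735  0.0394 -1.0151]
11027 0.049028403038206436 ((468.3502197265625, -15.200752258300781), (135.52085876464844, 55.1605339050293), 87.66703796386719)
bore_large 0.83 [0.4668 0.022  0.0538] [324. 116.]
bore_small 0.79 [ 0.4632 -0.0499  0.0503] [232. 114.]
keeper_edge 0.62 [ 0.5069 -0.0151  0.0893] [278. 176.]
catch_tip 0.73 [ 0.5054 -0.1577  0.1151] [ 58. 188.]
catch_tip 0.59 [ 0.4632 -0.0502  0.0551] [231. 113.]
catch_pivot 0.7 [ 0.5184 -0.1682  0.0353] [106. 182.]
[308 107  27  27 565] [321.0088 120.1611] [0.4711 0.0203 0.05  ]
[220 109  22  22 369] [230.9919 119.4417] [ 0.4681 -0.0515  0.05  ]
[ 504  253   56   61 1077] [525.7976 273.2906] [0.613 0.207 0.05 ]
[522 270  38  60 828] [536.9034 291.2065] [0.6319 0.2205 0.05  ]
```

View pics/w4.png

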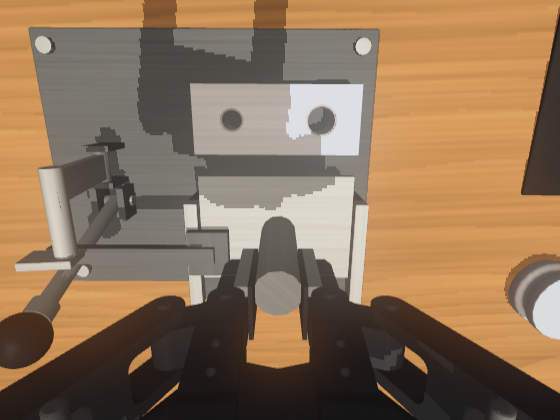

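The bores show clearly at (321,120), large, and (231,119), small. The large pin hangs at (278,265). I measure the held pin axis in the same image so that calibration error cancels.

```bash
cat >> h.py <<'E'
from scipy.optimize import least_squares
def heldpin(d,r,z0,z1,tcp):
    P=pts('wrist',d,d>0)
    B=P[(np.hypot(P[:,0]-tcp[0],P[:,1]-tcp[1])<.014+r/3)&(P[:,2]>z0)&(P[:,2]<z1)]
    f=lambda v:np.hypot(B[:,0]-v[0]-v[2]*(B[:,2]-z0),B[:,1]-v[1]-v[3]*(B[:,2]-z0))-r
    s=least_squares(f,[tcp[0],tcp[1],0,0],loss='soft_l1',f_scale=.001)
    return len(B),B[:,2].min(),s.x,np.std(f(s.x))
E
python3 - <<'E'
from h import *
d=np.load('w4.npz')['d'];t=manip.get_state()['tcp_pos']
for z0,z1 in [(.14,.175),(.145,.165),(.14,.185)]:
    print(heldpin(d,.010,z0,z1,t))
P=pts('wrist',d,d>0);B=P[(np.hypot(P[:,0]-t[0],P[:,1]-t[1])<.018)]
for z in np.arange(.135,.22,.005):
    C=B[abs(B[:,2]-z)<.0025]
    if len(C):print(round(z,3),len(C),C[:,:2].min(0),C[:,:2].max(0))
E
```

```text
(742, np.float64(0.14001191076907554), array([ 0.5306, -0.0163,  0.0021, -0.0062]), np.float64(0.0002022118746924684))
(408, np.float64(0.14501589586658495), array([ 0.5306, -0.0163,  0.0036, -0.0042]), np.float64(0.0001904906711559562))
(1054, np.float64(0.14001191076907554), array([ 0.5306, -0.0163,  0.0023, -0.0066]), np.float64(0.00021227266310435095))
0.14 29 [ 0.5205 -0.0256] [ 0.5274 -0.0074]
0.145 85 [ 0.5204 -0.026 ] [ 0.5279 -0.0069]
0.15 93 [ 0.5202 -0.0259] [ 0.5276 -0.0072]
0.155 105 [ 0.5204 -0.0262] [ 0.5285 -0.0069]
0.16 106 [ 0.5203 -0.026 ] [ 0.528  -0.0071]
0.165 130 [ 0.52   -0.0263] [ 0.5287 -0.007 ]
0.17 121 [ 0.5202 -0.0259] [ 0.5276 -0.0071]
0.175 151 [ 0.5203 -0.0262] [ 0.5285 -0.007 ]
0.18 153 [ 0.5202 -0.0259] [ 0.5276 -0.0072]
0.185 164 [ 0.5204 -0.0256] [ 0.527  -0.0074]
0.19 290 [ 0.5192 -0.0302] [ 0.5271 -0.0023]
0.195 313 [ 0.5194 -0.0303] [ 0.5267 -0.0025]
0.2 366 [ 0.5192 -0.0306] [ 0.5407 -0.0025]
0.205 430 [ 0.5193 -0.0307] [ 0.5419 -0.0021]
0.21 2033 [ 0.5192 -0.0308] [ 0.5423 -0.0026]
0.215 283 [ 0.5194 -0.0304] [ 0.5428 -0.0023]
```

Run:
```python
from h import *
z=np.load('w4.npz');d=z['d'];p=z['p'];c=camera_info('wrist');T=np.array(c['world_from_camera'])
def ray(u,v,h=.05):
    r=T[:3,:3]@[(u-c['cx'])/c['fx'],(v-c['cy'])/c['fy'],1];return (T[:3,3]+(h-T[2,3])/r[2]*r)[:2]
v,u=np.mgrid[:420,:560];Z=T[2,:3]@np.array([(u-c['cx'])/c['fx']*d,(v-c['cy'])/c['fy']*d,d]).reshape(3,-1)+T[2,3];Z=Z.reshape(420,560)
for x0,y0 in [(321,120),(231,119)]:
    m=(Z<.046)&(np.hypot(u-x0,v-y0)<20);print('depthhole',m.sum(),u[m].mean(),v[m].mean(),ray(u[m].mean(),v[m].mean()))
    g=cv2.cvtColor(p,cv2.COLOR_RGB2GRAY).astype(float)
    # radial edge: max gradient along rays, then ellipse fit
    E=[]
    for a in np.arange(0,2*np.pi,.2):
        rr=np.arange(6,20,.25);s=cv2.remap(g.astype(np.float32),(x0+rr*np.cos(a)).astype(np.float32)[None],(y0+rr*np.sin(a)).astype(np.float32)[None],cv2.INTER_LINEAR)[0]
        k=np.argmax(np.diff(cv2.GaussianBlur(s[None],(5,1),0)[0]));E.append(ray(x0+rr[k]*np.cos(a),y0+rr[k]*np.sin(a)))
    E=np.array(E);s=least_squares(lambda q:np.hypot(E[:,0]-q[0],E[:,1]-q[1])-q[2],[*E.mean(0),.01],loss='soft_l1',f_scale=.0005);print('edge circle',s.x)
m=(abs(Z-.05)<.004)&(v<170)&(v>60);print('rect px',cv2.minAreaRect(np.array([ray(a,b)*1e3 for a,b in zip(u[m],v[m])]).astype(np.float32)))
```

```text
depthhole 579 320.6390328151986 119.56994818652849 [0.4707 0.02  ]
edge circle [0.4711 0.0202 0.0106]
depthhole 309 231.59870550161813 119.36245954692556 [ 0.4681 -0.051 ]
edge circle [ 0.4683 -0.0512  0.0078]
rect px ((470.4356994628906, -58.59748077392578), (62.597957611083984, 222.72647094726562), 1.3531423807144165)
```

Call:
send_rows([
  {"x":-0.5,"y":0.3,"z":0,"twist":0},
  {"x":-0.49,"y":0.31,"z":0,"twist":0},
  {"x":0,"y":0,"z":-0.4,"twist":0},
  {"x":0,"y":0,"z":-0.5,"twist":0},
  {"x":0,"y":0,"z":-0.5,"twist":0},
  {"x":0,"y":0,"z":0,"twist":0},
  {"x":0,"y":0,"z":0,"twist":0},
])

```text
time_s: 8.18
tcp_pos: [0.4732, 0.0197, 0.1164]
orientation: [0.001, 0.018, 1.0, -0.0]
force: [0.9, -0.6, -0.9]
grip_width: 0.0179
gripper_force: 58.9
```

Run:
```python
from h import *
st()
p,d=snapshot('wrist');save('w5',p,(200,200,360,340),4);t=manip.get_state()['tcp_pos']
z=t[2]-.058
print(heldpin(d,.010,z+.004,z+.04,t))
```

```text
t 8.175 [0.4732 0.0197 0.1164] yaw_y 87.96719314793938 0.01789032481209043 [ 0.8529 -0.5979 -0.8626]
(864, np.float64(0.0628047559861514), array([ 0.4725,  0.0201,  0.0015, -0.0054]), np.float64(0.00021298768760452262))
```

Call:
send_rows([
  {"x":-0.025,"y":0,"z":0,"twist":0},
  {"x":0,"y":0,"z":-0.1,"twist":0},
  {"x":0,"y":0,"z":-0.1,"twist":0},
  {"x":0,"y":0,"z":-0.05,"twist":0},
  {"x":0,"y":0,"z":0,"twist":0},
])

```text
time_s: 8.85
tcp_pos: [0.4709, 0.0198, 0.1003]
orientation: [-0.0, 0.018, 1.0, 0.0]
force: [-0.7, -0.4, -0.9]
grip_width: 0.0177
gripper_force: 58.9
```

Call:
send_rows([
  {"x":0,"y":0,"z":-0.1,"twist":0},
  {"x":0,"y":0,"z":-0.1,"twist":0},
  {"x":0,"y":0,"z":-0.1,"twist":0},
  {"x":0,"y":0,"z":-0.1,"twist":0},
  {"x":0,"y":0,"z":0,"twist":0},
])

```text
time_s: 9.48
tcp_pos: [0.4707, 0.0199, 0.0762]
orientation: [-0.001, 0.018, 1.0, 0.0]
force: [0.0, -0.0, -1.7]
grip_width: 0.0181
gripper_force: 58.9
```

Call:
send_rows([
  {"x":0,"y":0,"z":-0.05,"twist":0},
  {"x":0,"y":0,"z":-0.02,"twist":0},
  {"x":0,"y":0,"z":0,"twist":0},
])

```text
time_s: 9.85
tcp_pos: [0.4711, 0.0198, 0.0726]
orientation: [0.0, 0.018, 1.0, -0.0]
force: [0.2, 0.2, -0.9]
grip_width: 0.0176
gripper_force: 58.9
```

Call:
send_rows([
  {"x":0,"y":0,"z":0,"twist":0},
  {"x":0,"y":0,"z":0,"twist":0},
  {"x":0,"y":0,"z":0,"twist":0},
  {"x":0,"y":0,"z":0.2,"twist":0},
  {"x":0,"y":0,"z":0.6,"twist":0},
  {"x":0,"y":0,"z":0.7,"twist":0},
  {"x":0,"y":0,"z":0.4,"twist":0},
  {"x":0,"y":0,"z":0,"twist":0},
], grip=45)

```text
time_s: 10.85
tcp_pos: [0.4724, 0.0196, 0.1889]
orientation: [0.003, 0.018, 1.0, -0.001]
force: [-0.2, 0.1, 0.5]
grip_width: 0.0449
gripper_force: 0.0
```

Run:
```python
from h import *
st()
p,d=snapshot('side');P=pts('side',d,d>0)
B=P[(np.hypot(P[:,0]-.471,P[:,1]-.02)<.016)&(P[:,2]>.056)&(P[:,2]<.12)]
print(len(B),B[:,2].max(),cv2.minEnclosingCircle((B[:,:2]*1e3).astype(np.float32)))
```

```text
t 10.85 [0.4724 0.0196 0.1889] yaw_y 87.97867067812088 0.04493289096774938 [-0.1722  0.0732  0.5084]
76 0.08412308059526796 ((468.46099853515625, 19.641511917114258), 11.64008903503418)
```

Call:
send_rows([
  {"x":0.05,"y":0.7,"z":0,"twist":0},
  {"x":0.1,"y":0.8,"z":0,"twist":0},
  {"x":0.1,"y":0.8,"z":0,"twist":0},
  {"x":0.1,"y":0.8,"z":0,"twist":0},
  {"x":0.1,"y":0.8,"z":0,"twist":0},
  {"x":0,"y":0.41,"z":-0.2,"twist":0},
  {"x":0,"y":0,"z":-0.3,"twist":0},
  {"x":0,"y":0,"z":0,"twist":0},
  {"x":0,"y":0,"z":0,"twist":0},
], grip=45)

```text
time_s: 12.02
tcp_pos: [0.4978, 0.278, 0.156]
orientation: [-0.001, 0.018, 1.0, -0.0]
force: [0.6, -0.2, 0.5]
grip_width: 0.0449
gripper_force: 0.0
```

Run:
```python
from h import *
st()
p,d=snapshot('wrist')
P=pts('wrist',d,d>0)
B=P[(np.hypot(P[:,0]-.4995,P[:,1]-.278)<.015)&(P[:,2]>.068)&(P[:,2]<.08)]
print(len(B),cv2.minEnclosingCircle((B[:,:2]*1e3).astype(np.float32)))
B=P[(np.hypot(P[:,0]-.4995,P[:,1]-.278)<.015)&(P[:,2]>.02)&(P[:,2]<.066)]
f=lambda v:np.hypot(B[:,0]-v[0],B[:,1]-v[1])-.007
print(len(B),least_squares(f,[.4995,.278],loss='soft_l1',f_scale=.001).x)
```

```text
t 12.025 [0.4978 0.278  0.156 ] yaw_y 87.94411478646215 0.04487304927265142 [ 0.6031 -0.2455  0.5258]
367 ((500.3863220214844, 278.1402893066406), 7.249943733215332)
296 [0.5006 0.278 ]
```

Pin at (0.5005, 0.278), so I shift +2.5 mm in x and descend 94 mm.

Call:
send_rows([
  {"x":0.04,"y":0,"z":-0.2,"twist":0},
  {"x":0,"y":0,"z":-0.5,"twist":0},
  {"x":0,"y":0,"z":-0.5,"twist":0},
  {"x":0,"y":0,"z":-0.37,"twist":0},
  {"x":0,"y":0,"z":0,"twist":0},
  {"x":0,"y":0,"z":0,"twist":0},
])

```text
time_s: 12.82
tcp_pos: [0.5011, 0.2784, 0.0628]
orientation: [0.001, 0.018, 1.0, 0.0]
force: [0.4, 0.0, 0.4]
grip_width: 0.0448
gripper_force: 0.0
```

Call:
send_rows([
  {"x":0,"y":0,"z":0,"twist":0},
  {"x":0,"y":0,"z":0,"twist":0},
  {"x":0,"y":0,"z":0,"twist":0},
  {"x":0,"y":0,"z":0,"twist":0},
  {"x":0,"y":0,"z":0,"twist":0},
], grip=5)

```text
time_s: 13.45
tcp_pos: [0.5012, 0.2785, 0.0635]
orientation: [0.001, 0.018, 1.0, 0.0]
force: [0.2, -1.1, 5.8]
grip_width: 0.0118
gripper_force: 58.5
```

Call:
send_rows([
  {"x":0,"y":0,"z":0.5,"twist":0},
  {"x":0,"y":-0.2,"z":0.8,"twist":0},
  {"x":-0.05,"y":-0.6,"z":0.5,"twist":0},
  {"x":-0.1,"y":-0.8,"z":0,"twist":0},
  {"x":-0.1,"y":-0.8,"z":0,"twist":0},
  {"x":-0.1,"y":-0.8,"z":0,"twist":0},
  {"x":-0.1,"y":-0.8,"z":0,"twist":0},
  {"x":-0.1,"y":-0.8,"z":0,"twist":0},
  {"x":0,"y":-0.7,"z":0,"twist":0},
  {"x":0,"y":0,"z":-0.5,"twist":0},
  {"x":0,"y":0,"z":-0.4,"twist":0},
  {"x":0,"y":0,"z":0,"twist":0},
])

```text
time_s: 14.95
tcp_pos: [0.4661, -0.0513, 0.115]
orientation: [-0.002, 0.018, 1.0, 0.001]
force: [0.3, 0.6, -0.2]
grip_width: 0.0118
gripper_force: 58.7
```

Run:
```python
from h import *
st()
p,d=snapshot('wrist');t=manip.get_state()['tcp_pos']
z=t[2]-.059
print(z,heldpin(d,.007,z+.004,z+.04,t))
```

```text
t 14.95 [ 0.4661 -0.0513  0.115 ] yaw_y 87.93954480575219 0.011838487585198973 [ 0.2733  0.6465 -0.1973]
0.05695301514023132 (617, np.float64(0.06149269602349977), array([ 0.4658, -0.0516,  0.0044,  0.0046]), np.float64(0.00019517347945626599))
```

Call:
send_rows([
  {"x":0.038,"y":0.005,"z":0,"twist":0},
  {"x":0,"y":0,"z":-0.05,"twist":0},
  {"x":0,"y":0,"z":-0.1,"twist":0},
  {"x":0,"y":0,"z":-0.1,"twist":0},
  {"x":0,"y":0,"z":0,"twist":0},
])

```text
time_s: 15.62
tcp_pos: [0.4692, -0.0511, 0.102]
orientation: [-0.0, 0.017, 1.0, -0.0]
force: [-0.7, 0.1, -0.4]
grip_width: 0.0122
gripper_force: 60.4
```

Call:
send_rows([
  {"x":0,"y":0,"z":-0.1,"twist":0},
  {"x":0,"y":0,"z":-0.1,"twist":0},
  {"x":0,"y":0,"z":0,"twist":0},
])

```text
time_s: 16.0
tcp_pos: [0.4692, -0.0511, 0.0883]
orientation: [-0.001, 0.018, 1.0, 0.0]
force: [-0.6, -0.2, -2.1]
grip_width: 0.0119
gripper_force: 60.3
```

Call:
send_rows([
  {"x":0,"y":0,"z":-0.1,"twist":0},
  {"x":0,"y":0,"z":-0.1,"twist":0},
  {"x":0,"y":0,"z":-0.04,"twist":0},
  {"x":0,"y":0,"z":0,"twist":0},
  {"x":0,"y":0,"z":0,"twist":0},
])

```text
time_s: 16.62
tcp_pos: [0.4692, -0.0511, 0.0747]
orientation: [-0.001, 0.018, 1.0, 0.0]
force: [-3.0, -0.0, -3.0]
grip_width: 0.0119
gripper_force: 60.3
```

Call:
send_rows([
  {"x":0,"y":0,"z":0,"twist":0},
  {"x":0,"y":0,"z":0,"twist":0},
  {"x":0,"y":0,"z":0,"twist":0},
  {"x":0,"y":0,"z":0.2,"twist":0},
  {"x":0,"y":0,"z":0.6,"twist":0},
  {"x":0,"y":0,"z":0.7,"twist":0},
  {"x":0,"y":0,"z":0.4,"twist":0},
  {"x":0,"y":0,"z":0,"twist":0},
  {"x":0,"y":0,"z":0,"twist":0},
], grip=35)

```text
time_s: 17.75
tcp_pos: [0.4693, -0.0511, 0.1887]
orientation: [-0.0, 0.018, 1.0, 0.0]
force: [-0.1, 0.6, 0.3]
grip_width: 0.0352
gripper_force: 0.0
```

Run:
```python
from h import *
st()
for c in ('side','scene','wrist'):
    p,d=snapshot(c);P=pts(c,d,d>0)
    if c=='scene': save('s6',p,(160,150,330,280),4)
    for q in [(.471,.02),(.468,-.051)]:
        B=P[(np.hypot(P[:,0]-q[0],P[:,1]-q[1])<.016)&(P[:,2]>.056)&(P[:,2]<.12)]
        if len(B):print(c,len(B),B[:,2].max(),np.median(B[:,2]),cv2.minEnclosingCircle((B[:,:2]*1e3).astype(np.float32)))
    # catch roll and knob
    for n,lo,hi,(x0,x1,y0,y1) in [('roll',.105,.13,(.46,.56,-.19,-.13)),('knob',.142,.18,(.55,.63,-.21,-.14))]:
        B=P[(P[:,2]>lo)&(P[:,2]<hi)&(P[:,0]>x0)&(P[:,0]<x1)&(P[:,1]>y0)&(P[:,1]<y1)]
        if len(B):print(c,n,len(B),B.min(0),B.max(0),B.mean(0))
```

```text
t 17.75 [ 0.4693 -0.0511  0.1887] yaw_y 87.97031495772544 0.03517329721744179 [-0.0689  0.6225  0.2804]
side 78 0.08422430983538565 0.07430959862595887 ((468.9922180175781, 21.449920654296875), 10.70378303527832)
side 46 0.08395816861918148 0.07221356447733618 ((466.2312927246094, -48.514244079589844), 8.7811861038208)
side roll 126 [ 0.4905 -0.1822  0.1051] [ 0.5599 -0.1346  0.1297] [ 0.5245 -0.1562  0.1182]
side knob 90 [ 0.5712 -0.1748  0.1425] [ 0.6    -0.1547  0.1727] [ 0.5843 -0.1634  0.1599]
scene 88 0.08515222336166217 0.07675892062655792 ((471.7130126953125, 20.327634811401367), 12.322616577148438)
scene 56 0.08374487158429156 0.07362053146074066 ((469.9212951660156, -49.34931564331055), 7.775211811065674)
scene roll 209 [ 0.4885 -0.1868  0.1052] [ 0.5596 -0.1308  0.1298] [ 0.5349 -0.1608  0.1194]
scene knob 145 [ 0.576  -0.1842  0.1464] [ 0.6047 -0.1538  0.1742] [ 0.593  -0.1664  0.1627]
wrist 829 0.08280343862855363 0.08049329901892693 ((469.58575439453125, 20.107492446899414), 10.258683204650879)
wrist 406 0.08308629120331978 0.08038267562164295 ((466.6687316894531, -51.19545364379883), 7.13628625869751)
wrist roll 1172 [ 0.4886 -0.1649  0.1051] [ 0.5555 -0.1507  0.1287] [ 0.5037 -0.1569  0.1202]
```

View pics/s6.png

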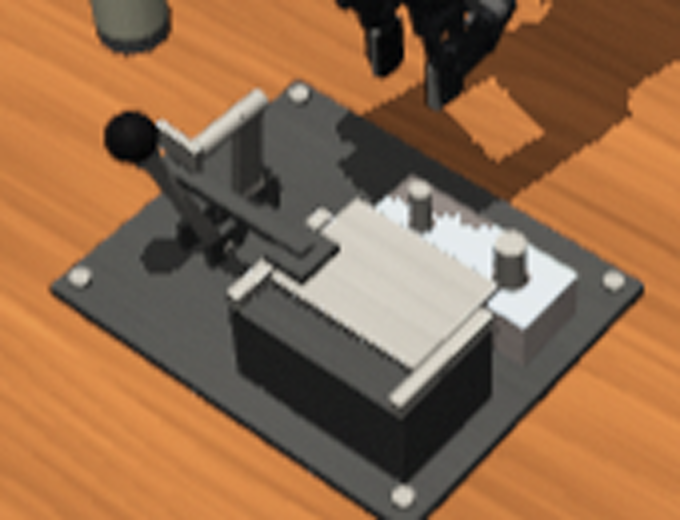

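Both pins stand home, with tops about 82 mm (small at crop (420,205), large at (510,260)). The catch roll is at (230,125). Next I push the catch over with closed fingers.

Call:
send_rows([
  {"x":0.2,"y":-0.4,"z":0,"twist":0},
  {"x":0.31,"y":-0.58,"z":0,"twist":0},
  {"x":0,"y":0,"z":0,"twist":0},
  {"x":0,"y":0,"z":-0.4,"twist":0},
  {"x":0,"y":0,"z":-0.5,"twist":0},
  {"x":0,"y":0,"z":-0.26,"twist":0},
  {"x":0,"y":0,"z":0,"twist":0},
], grip=0)

```text
time_s: 18.77
tcp_pos: [0.4985, -0.1088, 0.1176]
orientation: [-0.003, 0.018, 1.0, 0.001]
force: [-0.7, -0.0, 1.0]
grip_width: -0.0002
gripper_force: 0.0
```

Call:
send_rows([
  {"x":0,"y":-0.2,"z":0,"twist":0},
  {"x":0,"y":-0.2,"z":0,"twist":0},
  {"x":0,"y":-0.2,"z":0,"twist":0},
  {"x":0,"y":-0.2,"z":0,"twist":0},
  {"x":0,"y":-0.2,"z":0,"twist":0},
  {"x":0,"y":-0.2,"z":0,"twist":0},
  {"x":0,"y":-0.2,"z":0,"twist":0},
  {"x":0,"y":-0.2,"z":0,"twist":0},
  {"x":0,"y":0,"z":0,"twist":0},
])

```text
time_s: 19.9
tcp_pos: [0.5006, -0.2072, 0.1193]
orientation: [0.0, 0.018, 1.0, -0.0]
force: [0.1, -0.2, 0.1]
grip_width: 0.0
gripper_force: 0.0
```

Run:
```python
from h import *
st()
p,d=snapshot('side');save('s7',p,(170,120,370,270),4)
for t in ["catch_tip","lever_knob","catch_pivot"]:
    for r in landmark_of('side',t)[:2]: print(t,round(r['confidence'],2),np.array(r['position']))
```

```text
t 19.9 [ 0.5006 -0.2072  0.1193] yaw_y 87.89763174634503 3.3111972173319164e-05 [ 0.0624 -0.2151  0.0769]
catch_tip 0.75 [ 0.501  -0.2463  0.0478]
lever_knob 0.64 [ 0.5904 -0.1752  0.1568]
catch_pivot 0.9 [ 0.5195 -0.1718  0.0369]
catch_pivot 0.71 [ 0.5393 -0.1676  0.0178]
```

View pics/s7.png

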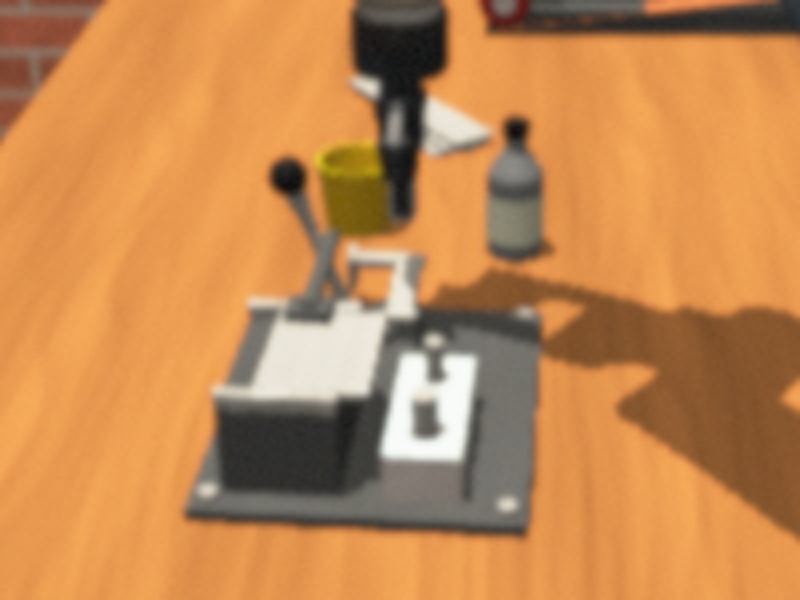

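The catch lies flat, with its tip near z = 48 mm at crop (385,260), and the lever is still at rest with its knob at (288,175). I go above the knob.

Call:
send_rows([
  {"x":0,"y":0,"z":0.6,"twist":0},
  {"x":0,"y":0,"z":0.8,"twist":0},
  {"x":0,"y":0,"z":0.7,"twist":0},
  {"x":0.4,"y":0.2,"z":0,"twist":0},
  {"x":0.6,"y":0.2,"z":0,"twist":0},
  {"x":0.46,"y":0.18,"z":0,"twist":0},
  {"x":0,"y":0,"z":0,"twist":0},
  {"x":0,"y":0,"z":0,"twist":0},
], grip=65)

```text
time_s: 21.1
tcp_pos: [0.587, -0.1708, 0.2449]
orientation: [-0.001, 0.017, 1.0, 0.0]
force: [-0.6, 0.1, -0.8]
grip_width: 0.065
gripper_force: 0.0
```

Run:
```python
from h import *
st()
for c in ('wrist','side','scene'):
    p,d=snapshot(c);P=pts(c,d,d>0)
    B=P[(np.linalg.norm(P-[.588,-.172,.156],axis=1)<.024)&(P[:,2]>.147)]
    f=lambda v:np.linalg.norm(B-v,axis=1)-.016
    if len(B)>10:
        s=least_squares(f,[.588,-.172,.156],loss='soft_l1',f_scale=.001);print(c,len(B),s.x,np.std(f(s.x)))
```

```text
t 21.1 [ 0.587  -0.1708  0.2449] yaw_y 88.0124983636637 0.06497776899087247 [-0.6183  0.0605 -0.7884]
wrist 1728 [ 0.5866 -0.1722  0.155 ] 0.0004818528177002957
side 79 [ 0.5855 -0.1728  0.1574] 0.0014290457817041707
scene 145 [ 0.5881 -0.1722  0.1547] 0.0018141491311866324
```

Call:
send_rows([
  {"x":0,"y":-0.022,"z":-0.3,"twist":0},
  {"x":0,"y":0,"z":-0.5,"twist":0},
  {"x":0,"y":0,"z":-0.5,"twist":0},
  {"x":0,"y":0,"z":-0.28,"twist":0},
  {"x":0,"y":0,"z":0,"twist":0},
  {"x":0,"y":0,"z":0,"twist":0},
])

```text
time_s: 22.0
tcp_pos: [0.5886, -0.1731, 0.1516]
orientation: [0.001, 0.018, 1.0, -0.0]
force: [-0.2, 0.9, 0.6]
grip_width: 0.0651
gripper_force: 0.0
```

Call:
send_rows([
  {"x":0,"y":0,"z":0,"twist":0},
  {"x":0,"y":0,"z":0,"twist":0},
  {"x":0,"y":0,"z":0,"twist":0},
  {"x":0,"y":0,"z":0,"twist":0},
  {"x":0,"y":0,"z":0,"twist":0},
], grip=20)

```text
time_s: 22.62
tcp_pos: [0.5885, -0.1722, 0.1519]
orientation: [0.001, 0.018, 1.0, 0.0]
force: [-0.5, 1.6, 6.4]
grip_width: 0.0289
gripper_force: 58.8
```

Call:
send_rows([
  {"x":-0.115,"y":0.005,"z":0.037,"twist":0},
  {"x":-0.116,"y":0.005,"z":0.034,"twist":0},
  {"x":-0.237,"y":0.01,"z":0.048,"twist":0},
  {"x":-0.24,"y":0.01,"z":0.024,"twist":0},
  {"x":-0.242,"y":0.01,"z":0,"twist":0},
  {"x":-0.24,"y":0.01,"z":-0.024,"twist":0},
  {"x":0,"y":0,"z":0,"twist":0},
])

```text
time_s: 23.5
tcp_pos: [0.5147, -0.1693, 0.1573]
orientation: [-0.001, 0.018, 1.0, 0.0]
force: [-0.3, -0.1, -0.2]
grip_width: 0.02
gripper_force: 0.0
```

The grip is empty, so the knob slipped out. I look at where the lever is.

Run:
```python
from h import *
st()
p,d=snapshot('side');save('s8a',p,(200,130,340,235),5)
q=cv2.imread('pics/s8a.png');p,d=snapshot('wrist');save('s8',p)
w=cv2.imread('pics/s8.png');cv2.imwrite('pics/s8.png',np.hstack([cv2.resize(q,(400,300)),cv2.resize(w,(400,300))]))
for c in('side','wrist'):
  for t in ["catch_tip","lever_knob"]:
    snapshot(c)
    for r in landmark_of(c,t)[:2]: print(c,t,round(r['confidence'],2),np.array(r['position']))
P=pts('wrist',d,d>0);B=P[(P[:,2]>.147)&(P[:,2]<.18)&(abs(P[:,0]-.587)<.024)&(abs(P[:,1]+.172)<.024)]
f=lambda v:np.linalg.norm(B-v,axis=1)-.016
print(len(B))
if len(B)>10:
        s=least_squares(f,[.588,-.172,.156],loss='soft_l1',f_scale=.001);print(c,len(B),s.x,np.std(f(s.x)))
```

```text
t 23.5 [ 0.5147 -0.1693  0.1573] yaw_y 87.93313626766002 0.01995427819450716 [-0.2706 -0.0612 -0.1577]
side catch_tip 0.75 [ 0.4983 -0.2467  0.0449]
side catch_tip 0.53 [ 0.5042 -0.014   0.0871]
side lever_knob 0.65 [ 0.5897 -0.1734  0.1567]
side lever_knob 0.59 [0.473  0.0206 0.0509]
wrist catch_tip 0.85 [ 0.4994 -0.2515  0.0385]
wrist lever_knob 0.62 [ 0.5129 -0.0808  0.0007]
0
```

View pics/s8.png

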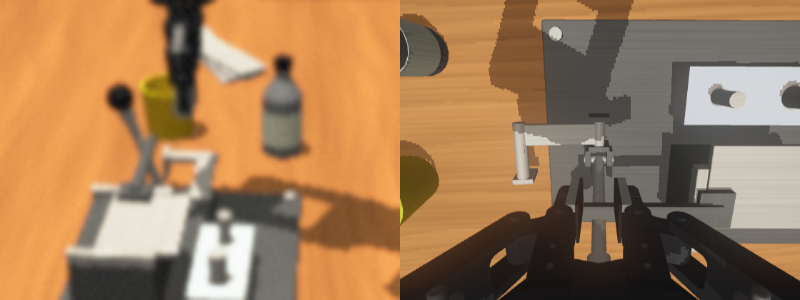

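The lever is back at rest and the catch still lies flat. The pads stand farther back when open, so I probably gripped too high. I regrip about 6 mm lower, centred in x, and pull slowly.

Call:
send_rows([
  {"x":0,"y":0,"z":0.7,"twist":0},
  {"x":0,"y":0,"z":0.76,"twist":0},
  {"x":0.4,"y":-0.02,"z":0,"twist":0},
  {"x":0.5,"y":-0.03,"z":0,"twist":0},
  {"x":0.3,"y":0,"z":0,"twist":0},
  {"x":0,"y":0,"z":-0.3,"twist":0},
  {"x":0,"y":0,"z":-0.5,"twist":0},
  {"x":0,"y":0,"z":-0.5,"twist":0},
  {"x":0,"y":0,"z":-0.33,"twist":0},
  {"x":0,"y":0,"z":0,"twist":0},
  {"x":0,"y":0,"z":0,"twist":0},
], grip=65)

```text
time_s: 25.38
tcp_pos: [0.5892, -0.1728, 0.1482]
orientation: [0.001, 0.018, 1.0, -0.0]
force: [-0.0, -0.3, -0.8]
grip_width: 0.065
gripper_force: 0.0
```

Run:
```python
from h import *
st()
p,d=snapshot('wrist');save('w9',p,(180,190,380,340),4)
P=pts('wrist',d,d>0);t=manip.get_state()['tcp_pos']
B=P[(P[:,2]>.140)&(P[:,2]<.18)&(np.linalg.norm(P-[.5868,-.172,.1555],axis=1)<.021)]
f=lambda v:np.linalg.norm(B-v,axis=1)-.016
s=least_squares(f,[.588,-.172,.156],loss='soft_l1',f_scale=.001);print(len(B),s.x,np.std(f(s.x)))
# finger tips
B=P[(abs(P[:,1]-t[1])<.06)&(abs(P[:,1]-t[1])>.024)&(abs(P[:,0]-t[0])<.03)&(P[:,2]>.12)&(P[:,2]<.2)]
for z in np.arange(.12,.2,.005):
    C=B[abs(B[:,2]-z)<.0025]
    if len(C): print(round(z,3),len(C),C[:,:2].min(0),C[:,:2].max(0))
```

```text
t 25.375 [ 0.5892 -0.1728  0.1482] yaw_y 87.98016204009964 0.06499573789906007 [-0.0355 -0.3155 -0.7549]
5411 [ 0.5869 -0.1721  0.1552] 0.0007804052844640747
0.14 110 [ 0.5785 -0.2059] [ 0.6008 -0.1397]
0.145 417 [ 0.5764 -0.217 ] [ 0.602  -0.1282]
0.15 554 [ 0.5762 -0.2186] [ 0.6013 -0.1265]
0.155 654 [ 0.5761 -0.2186] [ 0.6013 -0.1264]
0.16 704 [ 0.5763 -0.2187] [ 0.6016 -0.1263]
0.165 808 [ 0.576  -0.2189] [ 0.6014 -0.1262]
0.17 824 [ 0.5758 -0.2187] [ 0.6012 -0.1258]
0.175 926 [ 0.576  -0.2117] [ 0.5981 -0.1331]
0.18 514 [ 0.5742 -0.2258] [ 0.5895 -0.1169]
0.185 1438 [ 0.5733 -0.2329] [ 0.5847 -0.1131]
0.19 2956 [ 0.5727 -0.2329] [ 0.6034 -0.113 ]
0.195 6816 [ 0.5726 -0.2329] [ 0.6035 -0.113 ]
0.2 1207 [ 0.5719 -0.2329] [ 0.6034 -0.113 ]
```

View pics/w9.png

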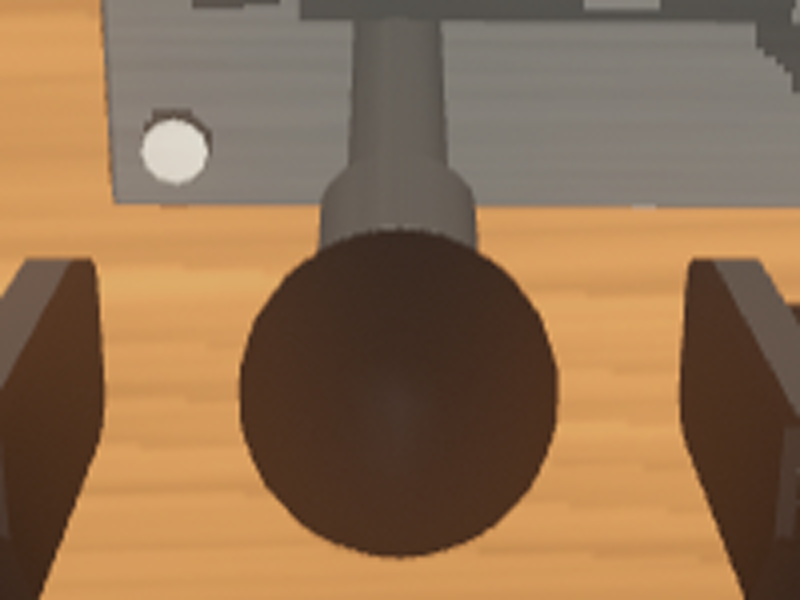

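Call:
send_rows([
  {"x":-0.03,"y":0.008,"z":0,"twist":0},
  {"x":0,"y":0,"z":0,"twist":0},
  {"x":0,"y":0,"z":0,"twist":0},
  {"x":0,"y":0,"z":0,"twist":0},
  {"x":0,"y":0,"z":0,"twist":0},
  {"x":0,"y":0,"z":0,"twist":0},
], grip=0)

```text
time_s: 26.18
tcp_pos: [0.5869, -0.1721, 0.1486]
orientation: [0.0, 0.018, 1.0, -0.0]
force: [-1.5, 0.7, 5.4]
grip_width: 0.029
gripper_force: 58.7
```

Call:
send_rows([
  {"x":-0.06,"y":0.002,"z":0.02,"twist":0},
  {"x":-0.06,"y":0.002,"z":0.02,"twist":0},
  {"x":-0.06,"y":0.003,"z":0.017,"twist":0},
  {"x":-0.051,"y":0.002,"z":0.014,"twist":0},
])

```text
time_s: 26.68
tcp_pos: [0.5752, -0.1718, 0.1523]
orientation: [0.003, 0.018, 1.0, -0.0]
force: [5.7, 1.6, -0.2]
grip_width: 0.0293
gripper_force: 59.2
```

Call:
send_rows([
  {"x":-0.059,"y":0.003,"z":0.014,"twist":0},
  {"x":-0.059,"y":0.002,"z":0.013,"twist":0},
  {"x":-0.059,"y":0.003,"z":0.011,"twist":0},
  {"x":-0.06,"y":0.002,"z":0.01,"twist":0},
  {"x":-0.06,"y":0.003,"z":0.008,"twist":0},
  {"x":-0.06,"y":0.002,"z":0.007,"twist":0},
  {"x":-0.06,"y":0.003,"z":0.005,"twist":0},
  {"x":-0.06,"y":0.002,"z":0.004,"twist":0},
])

```text
time_s: 27.68
tcp_pos: [0.5436, -0.1705, 0.1559]
orientation: [-0.0, 0.018, 1.0, 0.0]
force: [-0.2, 0.6, 0.5]
grip_width: -0.0001
gripper_force: 0.0
```

It slipped again: friction alone does not hold the ball. A hook is more robust, so I put the closed fingers behind the knob and draw it forward, watching the force.

Call:
send_rows([
  {"x":0,"y":0,"z":0.5,"twist":0},
  {"x":0,"y":0,"z":0.6,"twist":0},
  {"x":0.4,"y":-0.02,"z":0,"twist":0},
  {"x":0.6,"y":-0.02,"z":0,"twist":0},
  {"x":0.45,"y":-0.01,"z":0,"twist":0},
  {"x":0,"y":0,"z":0,"twist":0},
  {"x":0,"y":0,"z":-0.5,"twist":0},
  {"x":0,"y":0,"z":-0.6,"twist":0},
  {"x":0,"y":0,"z":-0.05,"twist":0},
  {"x":0,"y":0,"z":0,"twist":0},
], grip=0)

```text
time_s: 28.92
tcp_pos: [0.631, -0.1736, 0.1537]
orientation: [-0.0, 0.018, 1.0, -0.0]
force: [-0.2, -0.5, 0.8]
grip_width: 0.0002
gripper_force: 0.0
```

Call:
send_rows([
  {"x":-0.1,"y":0.004,"z":0,"twist":0},
  {"x":-0.1,"y":0.004,"z":0,"twist":0},
  {"x":-0.1,"y":0.004,"z":0,"twist":0},
  {"x":-0.1,"y":0.004,"z":0,"twist":0},
  {"x":0,"y":0,"z":0,"twist":0},
])

```text
time_s: 29.55
tcp_pos: [0.61, -0.173, 0.1552]
orientation: [0.004, 0.018, 1.0, -0.001]
force: [5.3, 0.4, 2.6]
grip_width: 0.0001
gripper_force: 2.5
```

Call:
send_rows([
  {"x":-0.1,"y":0.004,"z":0,"twist":0},
  {"x":-0.1,"y":0.004,"z":0,"twist":0},
  {"x":-0.1,"y":0.004,"z":0,"twist":0},
  {"x":-0.1,"y":0.004,"z":0,"twist":0},
  {"x":0,"y":0,"z":0,"twist":0},
])

```text
time_s: 30.18
tcp_pos: [0.5859, -0.1726, 0.1551]
orientation: [0.004, 0.018, 1.0, -0.001]
force: [5.3, -0.5, 3.5]
grip_width: -0.0001
gripper_force: 2.7
```

Run:
```python
from h import *
st()
for c in ('side','scene'):
    p,d=snapshot(c);P=pts(c,d,d>0)
    for r in landmark_of(c,'lever_knob')[:1]+landmark_of(c,'catch_tip')[:1]+landmark_of(c,'keeper_edge')[:1]: print(c,round(r['confidence'],2),np.array(r['position']))
```

```text
t 30.175 [ 0.5859 -0.1726  0.1551] yaw_y 87.94906922402888 -7.337562057052118e-05 [ 5.2603 -0.4953  3.4917]
side 0.65 [ 0.5625 -0.1704  0.1631]
side 0.65 [ 0.5031 -0.2438  0.0477]
side 0.6 [ 0.4903 -0.014   0.0843]
scene 0.43 [ 0.5541 -0.1739  0.1657]
scene 0.67 [ 0.4978 -0.2515  0.0428]
scene 0.92 [ 0.4933 -0.0114  0.0923]
```

Call:
send_rows([
  {"x":-0.1,"y":0.004,"z":0,"twist":0},
  {"x":-0.1,"y":0.004,"z":0,"twist":0},
  {"x":-0.1,"y":0.004,"z":0,"twist":0},
  {"x":-0.1,"y":0.004,"z":0,"twist":0},
  {"x":-0.1,"y":0.004,"z":0,"twist":0},
  {"x":-0.1,"y":0.004,"z":0,"twist":0},
  {"x":-0.1,"y":0.004,"z":0,"twist":0},
  {"x":-0.1,"y":0.004,"z":0,"twist":0},
  {"x":0,"y":0,"z":0,"twist":0},
])

```text
time_s: 31.7
tcp_pos: [0.5367, -0.1704, 0.1539]
orientation: [0.002, 0.018, 1.0, -0.001]
force: [4.7, -0.3, 3.7]
grip_width: 0.0006
gripper_force: 2.3
```

Call:
send_rows([
  {"x":-0.1,"y":0.004,"z":0,"twist":0},
  {"x":-0.1,"y":0.004,"z":0,"twist":0},
  {"x":-0.1,"y":0.004,"z":0,"twist":0},
  {"x":-0.1,"y":0.004,"z":0,"twist":0},
  {"x":0,"y":0,"z":0,"twist":0},
])

```text
time_s: 32.33
tcp_pos: [0.5124, -0.169, 0.1525]
orientation: [0.001, 0.018, 1.0, -0.0]
force: [5.5, -0.4, -4.5]
grip_width: 0.0001
gripper_force: 3.3
```

Call:
send_rows([
  {"x":-0.05,"y":0.002,"z":0,"twist":0},
  {"x":-0.05,"y":0.002,"z":0,"twist":0},
  {"x":0,"y":0,"z":0,"twist":0},
])

```text
time_s: 32.7
tcp_pos: [0.5069, -0.1687, 0.1525]
orientation: [0.002, 0.018, 1.0, -0.0]
force: [8.5, -0.5, -5.2]
grip_width: 0.0002
gripper_force: 3.7
```

Call:
send_rows([
  {"x":-0.04,"y":0.002,"z":0,"twist":0},
  {"x":-0.03,"y":0,"z":0,"twist":0},
  {"x":0,"y":0,"z":0,"twist":0},
])

```text
time_s: 33.08
tcp_pos: [0.5031, -0.1686, 0.1524]
orientation: [0.002, 0.018, 1.0, -0.0]
force: [8.3, -0.2, -5.8]
grip_width: -0.0002
gripper_force: 4.0
```

Call:
send_rows([
  {"x":-0.04,"y":0.002,"z":0,"twist":0},
  {"x":-0.03,"y":0,"z":0,"twist":0},
  {"x":0,"y":0,"z":0,"twist":0},
])

```text
time_s: 33.45
tcp_pos: [0.5007, -0.1687, 0.1526]
orientation: [0.004, 0.019, 1.0, -0.001]
force: [11.9, 0.8, -8.8]
grip_width: 0.0002
gripper_force: 5.9
```

Run:
```python
from h import *
st()
for c in ('side','scene','wrist'):
    p,d=snapshot(c);P=pts(c,d,d>0)
    if c=='side':save('s10',p,(190,120,350,240),5)
    for t in('lever_knob','catch_tip','keeper_edge'):
        for r in landmark_of(c,t)[:1]: print(c,t,round(r['confidence'],2),np.array(r['position']))
```

```text
t 33.45 [ 0.5007 -0.1687  0.1526] yaw_y 87.859060387122 0.00017696959415242162 [11.919   0.8102 -8.767 ]
side lever_knob 0.49 [ 0.4758 -0.17    0.1508]
side catch_tip 0.45 [ 0.5032 -0.2431  0.0436]
side keeper_edge 0.88 [ 0.4473 -0.0106  0.0862]
scene lever_knob 0.78 [ 0.4699 -0.1694  0.1525]
scene catch_tip 0.83 [ 0.4973 -0.2489  0.0435]
scene keeper_edge 0.94 [ 0.4536 -0.0132  0.0917]
wrist lever_knob 0.8 [ 0.4776 -0.1662  0.1507]
wrist catch_tip 0.61 [ 0.4963 -0.2508  0.0407]
wrist keeper_edge 0.66 [ 0.4478 -0.0152  0.089 ]
```

View pics/s10.png

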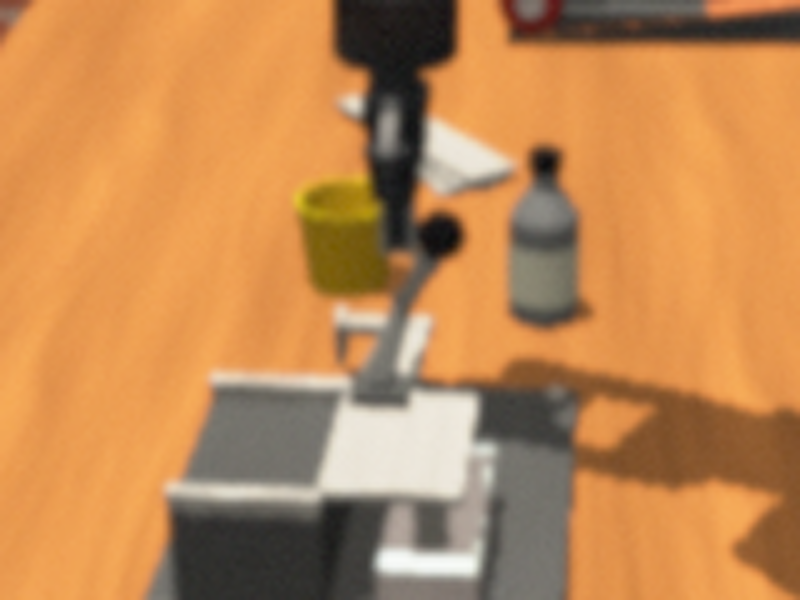

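The lever leans forward with its knob at (438,235). The keeper has moved 56 mm over the pins, the catch is still down, and the force is rising at the stop. I add a small preload, let it settle, and check.

Call:
send_rows([
  {"x":-0.03,"y":0,"z":0,"twist":0},
  {"x":0,"y":0,"z":0,"twist":0},
  {"x":0,"y":0,"z":0,"twist":0},
  {"x":0,"y":0,"z":0,"twist":0},
  {"x":0,"y":0,"z":0,"twist":0},
  {"x":0,"y":0,"z":0,"twist":0},
])

```text
time_s: 34.8
tcp_pos: [0.5005, -0.1688, 0.1526]
orientation: [0.006, 0.019, 1.0, -0.001]
force: [15.1, 2.2, -10.2]
grip_width: 0.0
gripper_force: 7.6
```

The TCP is stationary and the force is higher, so the lever is firmly at its stop.

```bash
python3 -c "
from h import *
print(manip.sign_off());st()"
```

```text
the job is handed in; nothing more can be done
None
the job is handed in; nothing more can be done
```

I handed the job in at about 35 s, with both pins home in their bores, the catch flat, and the lever held at its stop with about 15 N; the knob slipped out of the pinch grip twice, so the closed fingers hold it from behind instead, and no verdict came back.

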